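# Index the wafer stage to its green station

## Robot

A 6-joint arm with a two-finger parallel gripper is mounted at the origin on the work surface. World frame = base frame: x ahead of the robot, y to its left, z up, the work surface at z = 0. Lengths are in m, angles in rad, forces in N, time in s.
With the tool pointing down it reaches from about 0.35 to 0.775 m from the base axis. Payload 5.5 kg.
Tool frame: the origin (TCP) lies at the very end of the fingers, on their centre line; the grasp point (between the pads) lies env.hold_point_z behind it (env.hold_point_z is the distance from the TCP to the grasp point, in m); z points along the fingers, y is the line along which they close (so a half turn about z gives the same grasp; the last joint's range is limited). The gripper opens to 85 mm and grips with 20 to 120 N. Pads are 22 mm wide; open, the fingers measure 114 mm over their backs; the gripper's body (76 mm by 85 mm) begins 54 mm behind the grasp point. The pads swing forward as they close: fully open they stand 13 mm farther back than shut.
Start: joints at [-1.266, 0.313, 0.046, 1.304, 0, 1.431], TCP at [0.247, -0.519, 0.231] pointing down, gripper open.
Joint ranges: [-2.76, 2.76], [-0.86, 1.69], [-1.03, 1.26], [-2.2, 2.34], [-1.47, 1.5], [-3.14, 3.14]. Speed limits (rad/s): [2.57, 2.57, 3.14, 3.14, 3.14, 3.14].

## Interface

Orientations are given as a unit quaternion [w, x, y, z].
In Python, from workcell import env gives the robot as it stands.
- The arm moves only by the tool carry_out, never from a script. Its argument "steps" is a list of rows, each a list of 3 entries, a list of its own where there are three numbers: the turn, a rotation vector about the tool's x, y, z in degrees, then the shift along the tool's x, y, z in cm, then the closure in counts, from 0 (fully open) to 255 (shut). A call has exactly 8 rows; each row is the pose to reach, as a shift and turn from the pose commanded when the call began, along the tool's axes at that moment; what a row does not reach only later rows make up. A row lasts 1/8 s, in which the tool goes at most 62.5 mm and 10.7 degrees, less where a joint would pass 70% of its speed; a pose out of reach is approached as far as the arm can. A call with a gripper value outside its range is refused whole. The fingers move at their own pace and stop on an object; "force" is the grip in N (left out, the last holds). Time passes only in rows, so rows that repeat a pose let the fingers close, or fill a call up. It gives the time, the measured TCP pose, the force, the opening and the grip force at its end, in the units of the state.
- env.get_state(): the state, without advancing time (a new reading comes with each control period).
- env.read_camera(name): name is "side" or "top" or "wrist"; returns (picture, depth): 384x512x3 uint8, red, green, blue; 384x512 float32, m along the optical axis (not along the pixel's ray), 0 where there is no reading.
- env.get_calibration(name): a dict with "fx", "fy", "cx", "cy" (pixels), "D" ([k1, k2, p1, p2, k3] as OpenCV has them; the pictures are not rectified), "origin" and "orientation" of the camera in the world. Camera axes: x right, y up, looking along -z (the intrinsics and any distortion apply to the point x, -y, -z); pixel columns grow to the right and rows downward; lengths in m; the calibration is good to about 2 mm. A picture is of the moment at which its call begins: read the wrist's pose just before it. get_calibration takes no time and is no camera call; for the wrist camera it gives the pose at the moment of the call.
- env.hand_in(): hands the job in; it is judged then, once.
The state is a dict: "clock": time; "joint_pos": joint angles; "qvel": joint speeds; "tau": joint torques, N m; "tcp_pos": TCP position; "orientation": TCP orientation; "wrist_force": force on the tool from outside, world axes, zero at the start; "ft_torque": the same for the moment, N m; "finger_gap": finger opening in m; "grip_force": force on a finger pad.
Only numpy, scipy, OpenCV 4.12 (cv2) and the standard library are available. Lean on these libraries where they do the work, as an engineer would, in place of code of your own. Each camera call takes 0.05 s, during which the arm holds its last target. There are 200 camera calls.

## Task

Pull up the stage's spring plunger knob and slide the wafer carriage from its middle station towards the green tab; let the pin down to ride on its bar before the knob reaches the tab. Then slide on gently, feeling for the hidden hole somewhere a little beyond the tab, until the plunger snaps fully home by itself, and let go. Never force the pin, keep the wafer lying in its nest and do not disturb the other things on the bench.

Things in the scene. Friction and masses are not known exactly. Their poses are not given: they have to be found in the camera images.
- fixture: Dark steel base plate of the wafer stage, fixed to the bench, 235 x 340 x 18 mm. Origin on the bench under the middle of the rail; x points from the robot's side to the far side, y along the rail (the slide direction), z up. Covers x -130 to +105 mm, y -170 to +170 mm.
- carriage (a joint): Slide of the aluminium wafer carriage along the fixture's y, in m: 0 at the middle station (start), positive to fixture +y, end stops at -0.074 and +0.074. Its plate is 180 (x -97 to +83 mm) x 200 mm, its top 52 mm above the bench. It slides with 1 to 3 N when the pin is out of the holes.
- plunger (a joint): Lift of the spring plunger, in m: 0 with the pin fully home in a hole, about 0.0075 when its tip rides on the index bar between holes, 0.014 fully pulled up. The spring presses down with 6 N at 0 and 10 N at 0.014. The pin drops in by itself when it comes over a hole and the knob is free to move down.
- knob (a point): Centre of the plunger's round black knob (red dot on top), 24 mm diameter, 18 mm high, axis vertical; 82 mm above the bench when the pin is home, at fixture x = -75 mm, y = the carriage's value. The carriage carries it. Under it a steel barrel, 18 mm diameter, 18 mm high, stands on the carriage plate, whose top is 30 mm below this point; 40 mm are free to either side along y.
- pin: The plunger's 8 mm flat-ended round pin, hidden, moving with the knob; origin on its axis, 82 mm below the knob's centre. It runs on a steel index bar under the carriage, smooth and level, with holes (1.5 mm play each side) at y = 0 and one on each side, somewhere 36 to 60 mm from the middle, hidden and not measured. It must not be pressed on the bar with over 16 N.
- tab_green: Green painted block 24 x 24 x 30 mm fixed on the front lip of the base plate, at fixture x = -113 mm, y = +34 or -34 mm; origin under its centre, 18 mm above the bench, axes as the fixture's. The hole of this station lies 2 to 26 mm beyond the tab along fixture y, away from the middle.
- tab_amber: Orange block of the same size at the other side: the station not wanted. Origin and axes as the green tab's.
- wafer_center (a point): Centre of the loose wafer on its orange carrier disc, 100 mm diameter, 4 mm thick, 90 g, lying flat on the carriage between six white posts 9 mm high, with 2 mm of play. It is not handled.
- nest (a point): Centre of the wafer nest on the carriage, at the height of the wafer's centre, 22 mm to fixture +x of the rail's middle.
- tweezers: Steel tweezers, 123 mm long, 8 mm high, lying on the bench in front of the stage. Bystander; origin mid-length on the bench.
- loupe: Black cup-shaped eyeglass, 52 mm diameter, 40 mm high, beside the stage. Bystander; origin under its centre.
- solvent: White closed bottle, 64 mm diameter, 170 mm high, right of the stage. Bystander; origin under its centre.
- specimen_jar: Clear jar with blue cap, 60 mm diameter, 50 mm high, left of the stage. Bystander; origin under its centre.
Things that resemble listed ones, but are neither listed nor needed, are in the scene too. Of the things like the part that bears wafer_center, leave any that is turquoise; of the rest the larger one is meant.

How it is judged:
On the way, in this order (a step that is already met when the one before it is completed fails the run):
1. the plunger is pulled up out of the middle hole (value of joint plunger above 0.0065 m and value of joint carriage between -0.008 and 0.008 m), for 0.05 s.
2. the pin is let down to ride on the bar on the way to the green station (value of joint plunger between 0.0055 and 0.0092 m and y of knob in the frame of tab_green between -0.025 and 0.025 m), for 0.2 s.
At the end, for the whole second after the job is handed in: The plunger is fully home (within 2 mm) in the hole at the green tab, the knob standing within 28 mm of the green tab along the rail; the carriage is at rest, and the wafer lies in its nest within 6 mm of its centre (value of joint plunger below 0.002 m and y of knob in the frame of tab_green between -0.028 and 0.028 m and velocity of joint carriage between -0.005 and 0.005 m/s and distance between wafer_center and nest below 0.006 m); the robot touches nothing.
It fails at once if the pin is forced against the index bar with more than 16 N (contact force between pin and anything else above 16 N).
It fails at once if the wafer leaves its nest (more than 8 mm from the nest's centre) (distance between wafer_center and nest above 0.008 m).
It fails at once if a bystander is moved by more than 20 mm (distance of any of tweezers, loupe, solvent, specimen_jar from where it was at the start of the episode above 0.02 m).
It also fails if it takes over 40 s, if anything falls off the work surface, if the arm or the gripper's body presses on something with over 40 N, if the wrist force passes 120 N, or if a joint passes its speed limit or range.

## Working session

There is one attempt and no reset: what is moved stays moved. The work goes in short steps, Python scripts to look and compute and a tool call to move; the robot and the scene stay as the last step left them, time stands still between calls to the robot, and variables do not carry over. Pictures are saved under pics/ and viewed, at most 10 in all, crops included, and the job is handed in when it is done.

Besides the shell and the picture viewer there is one more tool, called after "Call:" as name([rows], argument=value, ...), one row to a line, values as JSON. carry_out: Moves the arm, as the interface text tells. Its arguments: {"type":"object","properties":{"steps":{"type":"array","items":{"type":"array"}},"force":{"type":"number"}},"required":["steps"]}

```bash
mkdir -p pics && python3 - <<'E'
from workcell import env
import cv2,numpy as np
print(env.get_state(), env.hold_point_z)
for n in("top","side"):
    p,d=env.read_camera(n); cv2.imwrite(f"pics/{n}0.png",p[:,:,::-1]); np.savez(f"{n}0.npz",p=p,d=d)
    print(n,env.get_calibration(n))
E
```

```text
{'clock': 0.0, 'joint_pos': array([-1.26558202e+00,  3.14037764e-01,  4.49587579e-02,  1.30356841e+00,
        8.60003844e-06,  1.43116025e+00]), 'qvel': array([-0.00063974,  0.00127419,  0.0009355 ,  0.00055707,  0.00113722,
        0.001198  ]), 'tau': array([ 2.24345663e-04, -4.80630434e+01,  2.98530471e+01,  1.95757969e-02,
       -5.41233294e-05,  7.85283220e-06]), 'tcp_pos': array([ 0.24725674, -0.51856187,  0.23037933]), 'orientation': array([-9.22731144e-04,  9.75364915e-01,  2.20595617e-01, -7.22523107e-05]), 'wrist_force': array([-0.18535938, -0.11354451, -0.13475052]), 'ft_torque': array([-0.00936614,  0.02853009, -0.03782431]), 'grip_force': 0.0, 'finger_gap': 0.08561904865439715} 0.0187
top {'fx': 406.21447597339784, 'fy': 406.21447597339784, 'cx': 251.90489389151762, 'cy': 189.98227764982045, 'D': array([0.01603519, 0.        , 0.        , 0.        , 0.        ]), 'origin': array([0.33666096, 0.02676602, 1.32841903]), 'orientation': array([-0.69849834, -0.07558408,  0.07727179,  0.70740101])}
side {'fx': 378.08035456950387, 'fy': 378.08035456950387, 'cx': 254.74194005009454, 'cy': 190.19154075216744, 'D': array([-0.03529005,  0.        ,  0.        ,  0.        ,  0.        ]), 'origin': array([-0.03761462,  0.96847412,  0.69736183]), 'orientation': array([-0.25756106, -0.14230217,  0.499217  ,  0.81498146])}
```

View pics/top0.png

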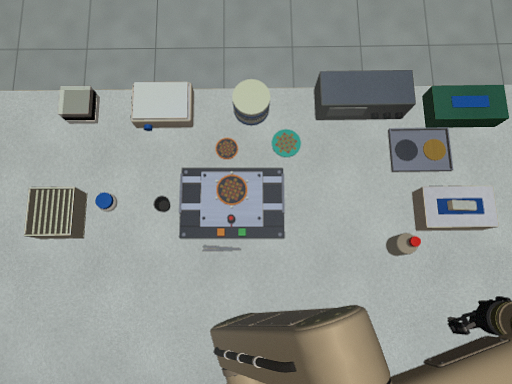

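View pics/side0.png

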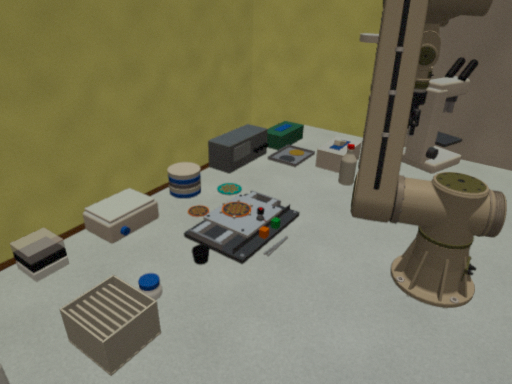

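The top view shows the stage at about (232,203). The knob is at (231,218), the amber tab at (221,232) and the green tab at (242,232), so green is towards world −y. Tweezers are at (222,248), in front of the stage.

```bash
cat > h.py <<'E'
import cv2,numpy as np
from scipy.spatial.transform import Rotation as R
def q2R(q): return R.from_quat([q[1],q[2],q[3],q[0]])
def ray(c,uv):
    K=np.array([[c['fx'],0,c['cx']],[0,c['fy'],c['cy']],[0,0,1]])
    n=cv2.undistortPoints(np.array([[uv]],float),K,np.array(c['D']))[0,0]
    return c['origin'],q2R(c['orientation']).apply([n[0],-n[1],-1])
def onz(c,uv,z):
    o,d=ray(c,uv); return o+d*(z-o[2])/d[2]
def blobs(p,lo,hi,amin=4):
    m=cv2.inRange(cv2.cvtColor(p,cv2.COLOR_RGB2HSV),lo,hi)
    n,_,s,c=cv2.connectedComponentsWithStats(m)
    return [(c[i].round(1).tolist(),int(s[i,4])) for i in range(1,n) if s[i,4]>=amin]
E
python3 - <<'E'
from h import *
from workcell import env
p=np.load('top0.npz')['p'];c=env.get_calibration('top')
roi=p[160:250,170:295].copy()
for n,lo,hi,z in(("green",(50,120,80),(75,255,255),.048),("amber",(8,170,150),(18,255,255),.048),("red",(0,150,90),(5,255,255),.091)):
    for b,a in blobs(roi,lo,hi): 
        uv=[b[0]+170,b[1]+160]; print(n,uv,a,onz(c,uv,z).round(4))
# plate orientation
m=cv2.inRange(cv2.cvtColor(roi,cv2.COLOR_RGB2HSV),(0,0,0),(180,255,110))
k=max(cv2.findContours(m,cv2.RETR_EXTERNAL,2)[0],key=cv2.contourArea)
bx=cv2.boxPoints(cv2.minAreaRect(k))+[170,160]
for q in bx: print(q,onz(c,q,.018).round(4))
E
```

```text
green [241.7, 231.8] 54 [0.4837 0.0558 0.048 ]
amber [246.0, 189.0] 5 [0.6219 0.0409 0.048 ]
amber [220.4, 231.1] 30 [0.4868 0.123  0.048 ]
red [230.5, 217.5] 12 [0.5232 0.0889 0.091 ]
[179. 210.] [0.5611 0.2606 0.018 ]
[284. 210.] [ 0.5567 -0.0823  0.018 ]
[284. 238.] [ 0.4655 -0.0795  0.018 ]
[179. 238.] [0.4698 0.2583 0.018 ]
```

Call:
carry_out([
  [[0,0,-9.5],[2.5,-2.1,-2],0],
  [[0,0,-19],[6,-5,-4],0],
  [[0,0,-29],[9.5,-8,-4],0],
  [[0,0,-38.5],[13,-11,-4],0],
  [[0,0,-48],[16.5,-14,-4],0],
  [[0,0,-57.5],[20,-17,-4],0],
  [[0,0,-67],[23,-19.5,-4],0],
  [[0,0,-77],[25.5,-21.5,-4],0],
])

```text
clock: 1.1
tcp_pos: [0.3853, -0.2136, 0.2711]
orientation: [-0.0, 0.623, 0.782, 0.0]
wrist_force: [0.9, 0.3, -0.6]
finger_gap: 0.0856
grip_force: 0.0
```

Call:
carry_out([
  [[0,0,-9.6],[3.4,2.25,0],0],
  [[0,0,-19.2],[6.8,4.5,0],0],
  [[0,0,-28.8],[10.2,6.75,0],0],
  [[0,0,-38.4],[13.6,9,0],0],
  [[0,0,-48],[17,11.25,0.5],0],
  [[0,0,-57.6],[20.4,13.5,1],0],
  [[0,0,-67.2],[23.8,15.75,1.5],0],
  [[0,0,-76.8],[27.1,18,2],0],
])

```text
clock: 2.1
tcp_pos: [0.5023, 0.0896, 0.2507]
orientation: [-0.0, 0.003, 1.0, -0.0]
wrist_force: [1.0, -0.3, 0.1]
finger_gap: 0.0857
grip_force: 0.0
```

```bash
python3 - <<'E'
from h import *
from workcell import env
c=env.get_calibration('wrist');p,d=env.read_camera('wrist')
s=env.get_state();print(s['tcp_pos'],s['orientation'],c['origin'],q2R(c['orientation']).as_matrix().round(3).tolist(),s['joint_pos'].round(3))
cv2.imwrite("pics/w1.png",p[:,:,::-1]);np.savez("w1.npz",p=p,d=d)
for n,lo,hi,z in(("green",(50,120,80),(75,255,255),.048),("amber",(8,170,150),(18,255,255),.048),("red",(0,150,90),(5,255,255),.091)):
    for b,a in blobs(p,lo,hi,60): print(n,b,a,onz(c,b,z).round(4))
E
```

```text
[0.50347472 0.09301823 0.24984598] [-1.84190793e-04 -6.29964688e-04  9.99998880e-01  1.34520276e-03] [0.43082656 0.09082259 0.39409812] [[0.006, -0.96, -0.279], [1.0, 0.006, 0.001], [0.0, -0.279, 0.96]] [ 0.024  0.186 -0.076  1.309  0.003  0.023]
green [226.4, 155.6] 476 [0.4829 0.0558 0.048 ]
amber [290.3, 156.2] 430 [0.4839 0.1235 0.048 ]
amber [256.0, 270.1] 821 [0.618 0.086 0.048]
amber [270.1, 337.2] 159 [0.7142 0.1031 0.048 ]
red [257.7, 202.4] 108 [0.5219 0.0889 0.091 ]
```

View pics/w1.png

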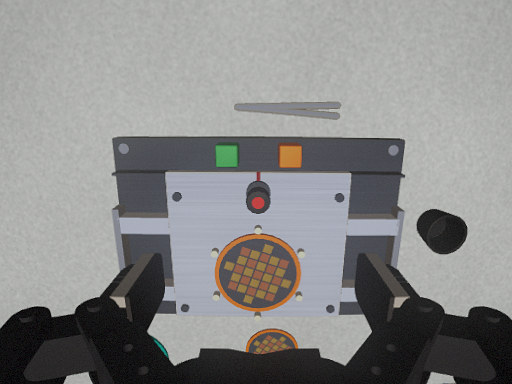

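The wrist view shows the knob at (258,202), the green tab at (227,156), the amber tab at (290,156), and the wafer in its nest at (258,271). The fingers' path down to the knob is clear.

Call:
carry_out([
  [[0,0,0],[-1,0,2],120],
  [[0,0,0],[-2,0,5],120],
  [[0,0,0],[-2,0,8],120],
  [[0,0,0],[-2,0,11],120],
  [[0,0,0],[-2,0,12],120],
  [[0,0,0],[-2,0,12],120],
  [[0,0,0],[-2,0,12],120],
  [[0,0,0],[-2,0,12],120],
])

```text
clock: 3.15
tcp_pos: [0.5231, 0.0879, 0.1325]
orientation: [0.001, 0.006, 1.0, -0.0]
wrist_force: [0.4, 0.6, 0.9]
finger_gap: 0.045
grip_force: 0.0
```

```bash
python3 - <<'E'
from h import *
from workcell import env
for i in range(2):
    c=env.get_calibration('wrist');p,d=env.read_camera('wrist')
    s=env.get_state();print(s['tcp_pos'],s['orientation'],s['finger_gap'],s['wrist_force'])
cv2.imwrite("pics/w2.png",p[:,:,::-1])
for n,lo,hi,z in(("green",(50,120,80),(75,255,255),.048),("amber",(8,170,150),(18,255,255),.048),("red",(0,150,90),(5,255,255),.091)):
    for b,a in blobs(p,lo,hi,60): print(n,b,a,onz(c,b,z).round(4))
E
```

```text
[0.5229809  0.08794213 0.13234341] [ 9.95173160e-04  6.26492951e-03  9.99979879e-01 -3.55972117e-05] 0.04545650020443946 [-0.07867465 -0.01399126 -0.08904447]
[0.52281637 0.08798153 0.13216453] [ 8.21266101e-04  6.22074174e-03  9.99980313e-01 -3.11746741e-05] 0.044871395785724674 [-7.65350727e-01 -2.85599750e-01 -5.00735818e-04]
green [210.1, 152.1] 1072 [0.4832 0.0551 0.048 ]
amber [307.6, 151.5] 1122 [0.4836 0.1229 0.048 ]
amber [259.2, 279.3] 686 [0.583  0.0881 0.048 ]
amber [314.3, 336.9] 115 [0.6389 0.1338 0.048 ]
amber [203.8, 337.6] 118 [0.6386 0.0408 0.048 ]
red [259.1, 226.2] 281 [0.5221 0.0887 0.091 ]
```

View pics/w2.png

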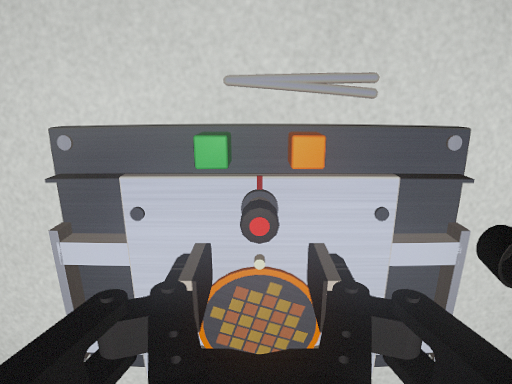

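The knob dot is at (259,226). The finger pads sit symmetric about column 260, so the alignment is within 1 mm. I'll descend.

Call:
carry_out([
  [[0,0,0],[0.1,0,1.2],120],
  [[0,0,0],[0.1,0,2.4],120],
  [[0,0,0],[0.1,0,3.6],120],
  [[0,0,0],[0.1,0,4.8],120],
  [[0,0,0],[0.1,0,6],130],
  [[0,0,0],[0.1,0,6.6],145],
  [[0,0,0],[0.1,0,6.6],160],
  [[0,0,0],[0.1,0,6.6],160],
], force=20)

```text
clock: 4.25
tcp_pos: [0.5216, 0.088, 0.0656]
orientation: [0.0, 0.006, 1.0, -0.0]
wrist_force: [-0.1, -0.1, 1.1]
finger_gap: 0.0321
grip_force: 0.0
```

```bash
python3 - <<'E'
from h import *
from workcell import env
c=env.get_calibration('wrist');p,d=env.read_camera('wrist')
s=env.get_state();print(s['tcp_pos'],s['orientation'],s['finger_gap'],s['wrist_force'])
cv2.imwrite("pics/w3.png",cv2.resize(p[150:384,140:380,::-1],None,fx=2.5,fy=2.5))
for b,a in blobs(p,(0,150,90),(5,255,255),60): print(b,a,onz(c,b,.091).round(4))
E
```

```text
[0.52171531 0.08795664 0.06575825] [ 5.01434391e-04  6.24296609e-03  9.99980386e-01 -3.44807220e-05] 0.0320181750669444 [ 0.11990167 -0.31424278  0.59412795]
[258.3, 214.3] 62 [0.4903 0.0888 0.091 ]
[259.1, 288.2] 624 [0.5222 0.0887 0.091 ]
```

View pics/w3.png

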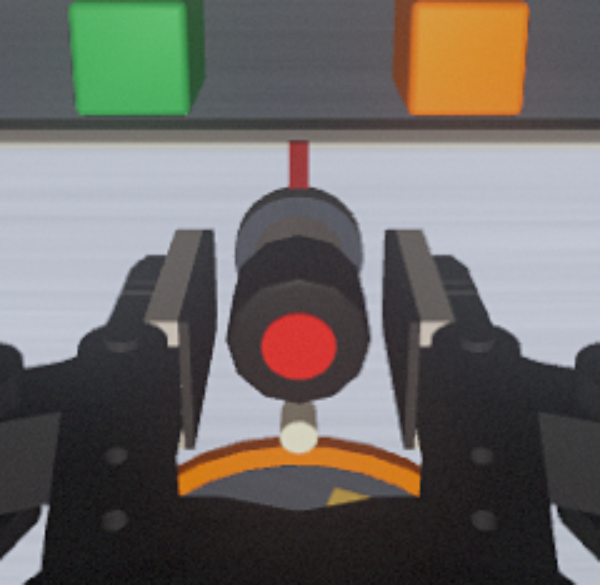

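The knob is centred between the pads (crop: pads at 215 and 385, knob at 299). I'll close on it gently.

Call:
carry_out([
  [[0,0,0],[0,0,0],170],
  [[0,0,0],[0,0,0],178],
  [[0,0,0],[0,0,0],184],
  [[0,0,0],[0,0,0],190],
  [[0,0,0],[0,0,0],198],
  [[0,0,0],[0,0,0],210],
  [[0,0,0],[0,0,0],210],
  [[0,0,0],[0,0,0],210],
], force=30)

```text
clock: 5.3
tcp_pos: [0.5215, 0.0879, 0.0656]
orientation: [0.0, 0.006, 1.0, -0.0]
wrist_force: [-0.6, -1.0, 6.2]
finger_gap: 0.0228
grip_force: 29.4
```

Call:
carry_out([
  [[0,0,0],[0,0,-0.2],210],
  [[0,0,0],[0,0,-0.4],210],
  [[0,0,0],[0,0,-0.6],210],
  [[0,0,0],[0,0,-0.8],210],
  [[0,0,0],[0,0,-1.0],210],
  [[0,0,0],[0,0,-1.1],210],
  [[0,0,0],[0,0,-1.1],210],
  [[0,0,0],[0,0,-1.1],210],
])

```text
clock: 6.3
tcp_pos: [0.5213, 0.0879, 0.0763]
orientation: [0.0, 0.006, 1.0, -0.0]
wrist_force: [3.9, -0.3, -9.7]
finger_gap: 0.0228
grip_force: 29.8
```

```bash
python3 - <<'E'
from h import *
from workcell import env
c=env.get_calibration('wrist');p,d=env.read_camera('wrist')
s=env.get_state();print(s['tcp_pos'],s['finger_gap'],s['wrist_force'],s['grip_force'])
for b,a in blobs(p,(0,150,90),(5,255,255),60): print(b,a,onz(c,b,.102).round(4))
E
```

```text
[0.52128589 0.0879326  0.07627373] 0.022777666588483937 [  3.32799838  -0.66233238 -10.17386573] 29.834086045157164
[259.3, 288.7] 644 [0.5219 0.0888 0.102 ]
```

Call:
carry_out([
  [[0,0,0],[0,-0.15,0],210],
  [[0,0,0],[0,-0.4,0],210],
  [[0,0,0],[0,-0.8,0],210],
  [[0,0,0],[0,-1.2,0],210],
  [[0,0,0],[0,-1.6,0],210],
  [[0,0,0],[0,-1.85,0],210],
  [[0,0,0],[0,-2,0],210],
  [[0,0,0],[0,-2,0],210],
])

```text
clock: 7.35
tcp_pos: [0.521, 0.0676, 0.0763]
orientation: [-0.0, 0.006, 1.0, -0.0]
wrist_force: [4.1, -0.1, -9.6]
finger_gap: 0.0229
grip_force: 29.9
```

Call:
carry_out([
  [[0,0,0],[0,0,0.05],210],
  [[0,0,0],[0,0,0.1],210],
  [[0,0,0],[0,0,0.15],210],
  [[0,0,0],[0,0,0.2],210],
  [[0,0,0],[0,0,0.25],210],
  [[0,0,0],[0,0,0.3],210],
  [[0,0,0],[0,0,0.3],210],
  [[0,0,0],[0,0,0.3],210],
])

```text
clock: 8.35
tcp_pos: [0.5211, 0.068, 0.0737]
orientation: [0.0, 0.006, 1.0, -0.0]
wrist_force: [1.0, -0.4, -2.0]
finger_gap: 0.0227
grip_force: 30.5
```

Call:
carry_out([
  [[0,0,0],[0,0,0],185],
  [[0,0,0],[0,0,0],178],
  [[0,0,0],[0,0,0],176],
  [[0,0,0],[0,0,0],176],
  [[0,0,0],[0,0,0],176],
  [[0,0,0],[0,0,0],176],
  [[0,0,0],[0,0,0],176],
  [[0,0,0],[0,0,0],176],
])

```text
clock: 9.35
tcp_pos: [0.521, 0.068, 0.0732]
orientation: [-0.0, 0.006, 1.0, -0.0]
wrist_force: [0.5, 0.7, 0.3]
finger_gap: 0.0264
grip_force: 0.0
```

```bash
python3 - <<'E'
from h import *
from workcell import env
c=env.get_calibration('wrist');p,d=env.read_camera('wrist')
s=env.get_state();print(s['tcp_pos'],s['finger_gap'],s['wrist_force'],s['grip_force'])
for b,a in blobs(p,(0,150,90),(5,255,255),60): print(b,a,onz(c,b,.0985).round(4),d[int(b[1]),int(b[0])])
E
```

```text
[0.52100262 0.06795448 0.07324378] 0.026500003463051747 [-0.02499189  0.15857332  0.13478912] 0.0
[258.6, 211.2] 99 [0.4885 0.0689 0.0985] 0.17120351
[259.2, 289.3] 642 [0.5222 0.0688 0.0985] 0.1314607
```

```bash
cat > chk.py <<'E'
from h import *
from workcell import env
c=env.get_calibration('wrist');p,d=env.read_camera('wrist')
s=env.get_state();print(s['clock'],s['tcp_pos'].round(4),s['wrist_force'].round(1))
b,a=max(blobs(p,(0,150,90),(5,255,255),60),key=lambda t:t[1]);print(b,a,onz(c,b,.0985).round(4),d[int(b[1]),int(b[0])].round(4))
E
```

Call:
carry_out([
  [[0,0,0],[0,-0.15,0],176],
  [[0,0,0],[0,-0.3,0],176],
  [[0,0,0],[0,-0.5,0],176],
  [[0,0,0],[0,-0.7,0],176],
  [[0,0,0],[0,-0.9,0],176],
  [[0,0,0],[0,-1.1,0],176],
  [[0,0,0],[0,-1.25,0],176],
  [[0,0,0],[0,-1.3,0],176],
])

```text
clock: 10.4
tcp_pos: [0.5208, 0.0548, 0.0732]
orientation: [-0.0, 0.006, 1.0, -0.0]
wrist_force: [-0.4, 2.5, 0.3]
finger_gap: 0.0265
grip_force: 0.9
```

```bash
python3 chk.py
```

```text
10.45 [0.5208 0.0548 0.0732] [ 0.4  0.8 -0.5]
[262.5, 289.2] 641 [0.522  0.057  0.0985] 0.1315
```

Call:
carry_out([
  [[0,0,0],[0,-0.03,0],176],
  [[0,0,0],[0,-0.06,0],176],
  [[0,0,0],[0,-0.1,0],176],
  [[0,0,0],[0,-0.14,0],176],
  [[0,0,0],[0,-0.18,0],176],
  [[0,0,0],[0,-0.22,0],176],
  [[0,0,0],[0,-0.25,0],176],
  [[0,0,0],[0,-0.25,0],176],
])

```text
clock: 11.45
tcp_pos: [0.5208, 0.0524, 0.0732]
orientation: [-0.0, 0.006, 1.0, -0.0]
wrist_force: [-0.1, 2.1, -0.5]
finger_gap: 0.0261
grip_force: 0.7
```

```bash
python3 chk.py
```

```text
11.5 [0.5208 0.0524 0.0732] [-0.8  1.8 -0.2]
[262.5, 289.1] 639 [0.5219 0.0546 0.0985] 0.1328
```

Call:
carry_out([
  [[0,0,0],[0,-0.03,0],176],
  [[0,0,0],[0,-0.06,0],176],
  [[0,0,0],[0,-0.1,0],176],
  [[0,0,0],[0,-0.14,0],176],
  [[0,0,0],[0,-0.18,0],176],
  [[0,0,0],[0,-0.22,0],176],
  [[0,0,0],[0,-0.25,0],176],
  [[0,0,0],[0,-0.25,0],176],
])

```text
clock: 12.5
tcp_pos: [0.5208, 0.0499, 0.0733]
orientation: [-0.0, 0.006, 1.0, -0.0]
wrist_force: [0.2, 1.1, -1.0]
finger_gap: 0.0266
grip_force: 0.7
```

```bash
python3 chk.py
```

```text
12.55 [0.5208 0.0499 0.0733] [-0.5  2.1 -0.6]
[262.6, 289.3] 634 [0.522  0.0521 0.0985] 0.1309
```

Call:
carry_out([
  [[0,0,0],[0,-0.03,0],176],
  [[0,0,0],[0,-0.06,0],176],
  [[0,0,0],[0,-0.1,0],176],
  [[0,0,0],[0,-0.14,0],176],
  [[0,0,0],[0,-0.18,0],176],
  [[0,0,0],[0,-0.22,0],176],
  [[0,0,0],[0,-0.25,0],176],
  [[0,0,0],[0,-0.25,0],176],
])

```text
clock: 13.55
tcp_pos: [0.5208, 0.0474, 0.0733]
orientation: [0.0, 0.006, 1.0, -0.0]
wrist_force: [-0.0, 1.7, -1.5]
finger_gap: 0.0265
grip_force: 0.7
```

```bash
python3 chk.py
```

```text
13.6 [0.5208 0.0474 0.0733] [-0.   2.1 -0.7]
[262.5, 288.9] 639 [0.5218 0.0496 0.0985] 0.1305
```

Call:
carry_out([
  [[0,0,0],[0,-0.03,0],176],
  [[0,0,0],[0,-0.06,0],176],
  [[0,0,0],[0,-0.1,0],176],
  [[0,0,0],[0,-0.14,0],176],
  [[0,0,0],[0,-0.18,0],176],
  [[0,0,0],[0,-0.22,0],176],
  [[0,0,0],[0,-0.25,0],176],
  [[0,0,0],[0,-0.25,0],176],
])

```text
clock: 14.6
tcp_pos: [0.521, 0.0446, 0.0735]
orientation: [0.0, 0.006, 1.0, -0.0]
wrist_force: [-1.0, 1.0, -0.5]
finger_gap: 0.0263
grip_force: 0.0
```

```bash
python3 chk.py
```

```text
14.65 [0.521  0.0446 0.0735] [ 0.2 -0.4 -0.2]
[261.1, 278.6] 572 [0.5174 0.0462 0.0985] 0.1402
```

Call:
carry_out([
  [[0,0,0],[0,0,0],160],
  [[0,0,0],[0,0,0],140],
  [[0,0,0],[0,0,0],120],
  [[0,0,0],[0,0,-0.5],120],
  [[0,0,0],[0,0,-2.5],120],
  [[0,0,0],[0,0,-5],120],
  [[0,0,0],[0,0,-7.5],120],
  [[0,0,0],[0,0,-9],120],
])

```text
clock: 15.65
tcp_pos: [0.5213, 0.0449, 0.1649]
orientation: [0.001, 0.006, 1.0, -0.0]
wrist_force: [-0.2, -0.3, -0.6]
finger_gap: 0.0452
grip_force: 0.0
```

```bash
python3 chk.py && python3 - <<'E'
from h import *
from workcell import env
c=env.get_calibration('wrist');p,d=env.read_camera('wrist');cv2.imwrite("pics/w5.png",p[:,:,::-1])
b,a=max(blobs(p,(0,150,90),(5,255,255),60),key=lambda t:t[1]);o,r=ray(c,b)
z=d[int(b[1])-1:int(b[1])+2,int(b[0])-1:int(b[0])+2].mean();print(o+r*z, onz(c,b,.091))
for b,a in blobs(p,(50,120,80),(75,255,255),60): print(b,a,onz(c,b,.048).round(4))
E
```

```text
15.7 [0.5221 0.0449 0.1664] [ 0.5 -0.5  1.1]
[260.0, 210.7] 213 [0.5189 0.0463 0.0985] 0.2276
[0.52078503 0.04635777 0.09263294] [0.52131876 0.04635615 0.091     ]
[271.5, 146.6] 771 [0.4836 0.0559 0.048 ]
```

View pics/w5.png

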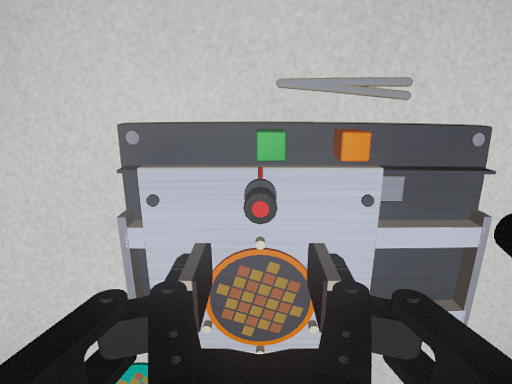

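The knob is at (260,209), just beyond the green tab at (271,146). Its top is at about 91 mm, so the pin is home. The wafer is in its nest and the arm is clear.

```bash
python3 -c "
from workcell import env
print(env.hand_in())"
```

```text
the job is handed in; nothing more can be done
None
```

The plunger dropped home by itself in the hole about 9 mm beyond the green tab; the wafer is in its nest, the arm is clear, and I handed the job in at about 16 s (no verdict was returned).

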